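# Sort guide carriages by length onto a pallet and bar it

## Robot

A 6-joint arm with a two-finger parallel gripper is mounted at the origin on the work surface. World frame = base frame: x ahead of the robot, y to its left, z up, the work surface at z = 0. Lengths are in m, angles in degrees, forces in N, time in s.
With the tool pointing down it reaches from about 0.4 to 0.825 m from the base axis. Payload 7 kg.
Tool frame: the origin (TCP) lies on the centre line of the jaws, within the pads' length; the fingertips stand 19 mm ahead of it and the grasp point (between the pads) is the TCP (r.tips_ahead is the distance from the TCP to the fingertips, in m); z points along the fingers, y is the line along which they close (so a half turn about z gives the same grasp; the last joint's range is limited). The gripper opens to 88 mm and grips with 3 to 60 N. Pads are 19 mm wide; open, the fingers measure 130 mm over their backs; the gripper's body (78 mm by 193 mm) begins 47 mm behind the grasp point.
Start: joints at [90.075, 20.546, 0.682, 0, -70.136, -16.507], TCP at [0.191, 0.647, 0.246] pointing down, gripper open.
Joint ranges: [-176.03, 176.03], [-82.01, 121.73], [-58.28, 71.71], [-173.87, 95.51], [-174.79, -0.11], [-173.66, 173.66]. Speed limits (degrees/s): [136.94, 136.94, 172.46, 180, 180, 180].

## Interface

Orientations are given as [roll, pitch, yaw] about the fixed x, y, z axes, in that order (R = Rz(yaw) Ry(pitch) Rx(roll)).
In Python, from plant import r, viewer, close_job gives the robot as it stands. The module is installed in compiled form; this text tells all that it offers.
- The arm moves only by the tool arm_command, never from a script. Its arguments are lists of equal length, an entry for each row: "travel": the shift along the world's x, y, z scaled (see below), a list of three; "delta_rot": the turn, a rotation vector about the world's x, y, z scaled (see below), a list of three. In form: {"travel": [[dx, dy, dz], ...], "delta_rot": [[rx, ry, rz], ...]}. A call has 1 to 20 rows; each row is the pose to reach, as a shift and turn from the pose commanded when the call began; what a row does not reach only later rows make up. The controller multiplies each number of a shift by 0.5 m and each number of a turn by 90 degrees. A row lasts 1/8 s, in which the tool goes at most 62.5 mm and 10.7 degrees, less where a joint would pass 70% of its speed; a pose out of reach is approached as far as the arm can. A call with a number of a shift or a turn outside -1 to 1 is refused whole. A call with a gripper value outside its range is refused whole. "grip" is the opening, from 0 (shut) to 1 (fully open), set as the call begins (left out, the last holds). The fingers move at their own pace and stop on an object; "newtons" is the grip in N (left out, the last holds). Time passes only in rows, so rows that repeat a pose let the fingers close. It gives the time, the measured TCP pose, the force, the opening and the grip force at its end, in the units of the state.
- r.get_state(): the state, without advancing time (a new reading comes with each control period).
- viewer.capture(name): name is "side" or "top"; returns a dict with "img" (384x512x3 uint8, red, green, blue), "camera_matrix" (3x3 intrinsics, pixels), "distortion" ([k1, k2, p1, p2, k3] as OpenCV has them; the pictures are not rectified), "R" (3x3) and "t" (3): a world point X has camera coordinates R X + t. Camera axes: x right, y down, z forward; pixel columns grow to the right and rows downward; lengths in m; the calibration is good to about 2 mm. A picture is of the moment at which its call begins. There is no depth.
- close_job(): hands the job in; it is judged then, once.
The state is a dict: "time_s": time; "joints": joint angles; "qd": joint speeds; "joint_torque": joint torques, N m; "tcp_pos": TCP position; "eef_rot": TCP orientation; "contact_force": force on the tool from outside, world axes, zero at the start; "moment": the same for the moment, N m; "gripper_width": finger opening in m; "gripper_force": force on a finger pad.
Only numpy, scipy, OpenCV 4.12 (cv2) and the standard library are available. Lean on these libraries where they do the work, as an engineer would, in place of code of your own. Each camera call takes 0.05 s, during which the arm holds its last target. There are 200 camera calls.

## Task

Load the blue pallet for transport: put every loose guide carriage lying on the bench into the row headed by the fixed sample of its own length, each lying flat on the row's floor and square across the row like the sample. When all are in, lay the aluminium retaining bar across the open end of the rows so that it rests in the notches of both uprights. Leave everything else on the bench where it is.

Things in the scene. Friction and masses are not known exactly. Their poses are not given: they have to be found in the camera images.
- pallet: Blue plastic transport pallet, fixed to the bench, 176 (its x) x 285 (its y) x 8 mm thick. Origin: centre of its underside, z up. Two rows run along its y at x = +41 and -41 mm, with a fixed sample carriage at the +y end of each. Beyond their open -y end, at y = -130 mm, two aluminium uprights (12 mm thick, centred at x = -94 and +94 mm, 42 mm high) carry notches for the bar.
- row_far (a point): Middle of the row at pallet x = +41 mm, on the pallet's top face (8 mm above the bench). Axes as the pallet's: y along the row, towards the sample, whose centre is at y = +118 mm. The row is 76 mm wide between ribs 6 mm wide and 6 mm high. Three carriages fit with room for fingers at y = +60, +2 and -56 mm.
- row_near (a point): The same for the row at pallet x = -41 mm.
- notches (a point): Midway between the two uprights' notches, at the height of the notch floors (28 mm above the bench). Axes as the pallet's: the bar lies along x. Each notch is 26 mm wide (along y) and 14 mm deep; the outer faces of the uprights are 200 mm apart, the inner faces 176 mm apart.
- master_long: Fixed sample block: a long carriage, 64 x 30 x 26 mm, screwed down across the head of one of the two rows (which one varies). Origin at its centre (21 mm above the bench), x along its length = across the row, y along the row; the free part of its row lies to its -y.
- master_short: Fixed sample block: a short carriage, 42 x 30 x 26 mm, at the head of the other row. Origin and axes as for master_long.
- bar: Loose retaining bar, plain aluminium, square section: 220 x 16 x 16 mm, 0.15 kg. Origin at its centre, x along its length. Lies on the bench at the start, at the right-hand side.
- long_1: Loose long linear-guide carriage: steel block with black ends, 64 mm long (its x), 30 mm wide (y), 26 mm high (z), about 0.24 kg. Origin at its centre. May be absent.
- short_1: Loose short linear-guide carriage: steel block with black ends, 42 mm long (its x), 30 mm wide (y), 26 mm high (z), about 0.17 kg. Origin at its centre. May be absent.
- long_2: Loose long linear-guide carriage: steel block with black ends, 64 mm long (its x), 30 mm wide (y), 26 mm high (z), about 0.24 kg. Origin at its centre. May be absent.
- short_2: Loose short linear-guide carriage: steel block with black ends, 42 mm long (its x), 30 mm wide (y), 26 mm high (z), about 0.17 kg. Origin at its centre. May be absent.
- long_3: Loose long linear-guide carriage: steel block with black ends, 64 mm long (its x), 30 mm wide (y), 26 mm high (z), about 0.24 kg. Origin at its centre. May be absent.
- short_3: Loose short linear-guide carriage: steel block with black ends, 42 mm long (its x), 30 mm wide (y), 26 mm high (z), about 0.17 kg. Origin at its centre. May be absent.
- grease_tin: Bystander: squat grey tin, 38 mm across, 28 mm high, among the carriages. Leave alone.
- end_cap: Bystander: small yellow plastic block 34 x 24 x 18 mm, among the carriages. Leave alone.
- screwdriver: Bystander: screwdriver lying beyond the carriages. Leave alone.
- glue_jar: Bystander: amber glass jar with black cap, 52 mm across, 60 mm high. Leave alone.
- red_block: Bystander: red plastic block 50 x 30 x 30 mm beside the jar. Leave alone.
- brush: Bystander: brush lying beyond the pallet. Leave alone.
Not all that is in view belongs to the job. Of the things that look like the bar, take the one that is nearest to the robot's base at the start.

How it is judged:
By the outcome, as a careful person would: the job done as asked, in the order asked, and still so for the second after the job is handed in, with the robot touching nothing.
Of long_1, short_1, long_2, short_2, long_3, short_3 only 4 to 6 are there at a start; the rules pass over those that are not, and their reading is None.
At some moment in a run one of long_1, short_1, long_2, short_2, long_3, short_3 may be knocked a few centimetres aside while the robot is not near it.
Once in a run the grip may slacken for a moment while it holds something.
It also fails if it takes over 210 s, if anything falls off the work surface, if the arm or the gripper's body presses on something with over 40 N, if the wrist force passes 120 N, or if a joint passes its speed limit or range.

## Working session

There is one attempt and no reset: what is moved stays moved. The work goes in short steps, Python scripts to look and compute and a tool call to move; the robot and the scene stay as the last step left them, time stands still between calls to the robot, and variables do not carry over. Pictures are saved under pics/ and viewed, at most 14 in all, crops included, and the job is handed in when it is done.

Besides the shell and the picture viewer there is one more tool, called after "Call:" by a JSON object that holds its "method" and its "body". arm_command: Moves the arm, as the interface text tells. Shifts and turns lie within -1 to 1; 1 stands for 0.5 m of shift or 90 degrees of turn. Its arguments: {"type":"object","properties":{"travel":{"type":"array"},"delta_rot":{"type":"array"},"grip":{"type":"number"},"newtons":{"type":"number"}},"required":["travel","delta_rot"]}

```bash
mkdir -p pics
python3 - <<'E'
from plant import r, viewer
import cv2, numpy as np
for n in("top","side"):
    c=viewer.capture(n); cv2.imwrite(f"pics/{n}0.png",cv2.resize(c["img"][:,:,::-1],(800,600),interpolation=cv2.INTER_CUBIC))
    print(n,c["camera_matrix"].round(1).tolist(),np.round(c["distortion"],4),c["R"].round(3).tolist(),c["t"].round(3), (-c["R"].T@c["t"]).round(3))
print(r.get_state(),r.tips_ahead)
E
```

```text
top [[480.4, 0.0, 259.2], [0.0, 480.4, 191.3], [0.0, 0.0, 1.0]] [0.0046 0.     0.     0.     0.    ] [[-0.004, -1.0, 0.007], [-0.994, 0.003, -0.108], [0.108, -0.007, -0.994]] [-0.118  0.549  1.665] [ 0.366 -0.108  1.716]
side [[435.7, 0.0, 256.2], [0.0, 435.7, 191.9], [0.0, 0.0, 1.0]] [0.0367 0.     0.     0.     0.    ] [[0.922, -0.386, 0.004], [-0.299, -0.721, -0.625], [0.245, 0.575, -0.781]] [-0.559  0.126  1.266] [ 0.244 -0.853  1.069]
{'time_s': 0.1, 'joints': array([ 9.00761596e+01,  2.05871680e+01,  6.39170921e-01, -1.79324163e-02,
       -7.01350358e+01, -1.65090785e+01]), 'qd': array([ 0.04334789, -0.10736624,  0.15819939,  0.12330995,  0.06328706,
        0.00335956]), 'joint_torque': array([-2.24352902e-03, -5.84158587e+01,  2.93751329e+01,  7.01546654e+00,
        1.01418103e-02, -5.26137683e-05]), 'tcp_pos': array([0.1908344 , 0.64704048, 0.2447187 ]), 'eef_rot': array([ 1.79915599e+02, -7.43388758e-03, -1.64390191e+01]), 'contact_force': array([-0.46369676, -0.23667932,  0.42316282]), 'moment': array([ 0.00793697,  0.01805472, -0.01263476]), 'gripper_force': 0.0, 'gripper_width': 0.0876432768713116} 0.019
```

View pics/top0.png

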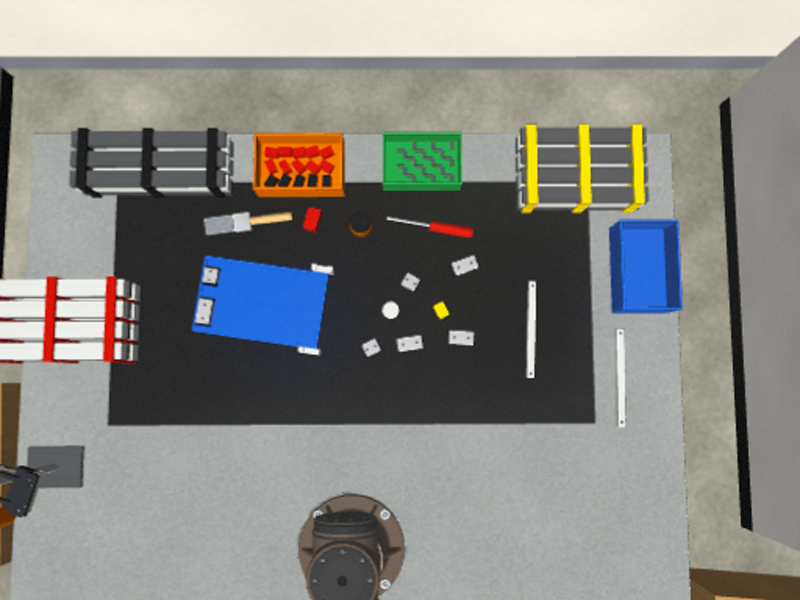

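View pics/side0.png

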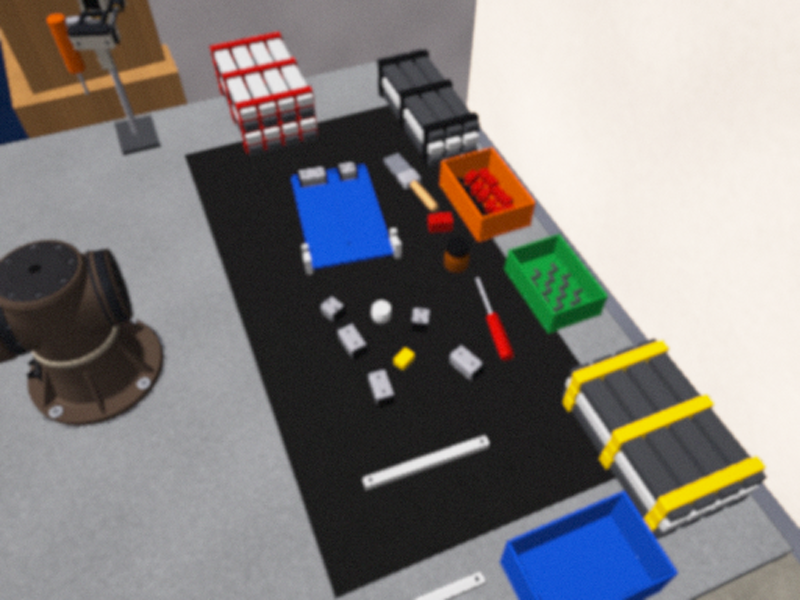

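The top view shows 5 carriages: long ones near (465,265), (410,343) and (461,338), short ones near (411,282) and (371,347). The pallet is at (262,303) with its open end to the right, and there are two bars, at (531,330) and (620,378). The side view agrees. Next I'll measure by rectifying the top view.

```bash
cat > h.py <<'E'
from plant import r, viewer
import cv2, numpy as np
def proj(c,P):
    return cv2.projectPoints(np.asarray(P,float).reshape(-1,1,3),cv2.Rodrigues(c["R"])[0],c["t"],c["camera_matrix"],c["distortion"])[0].reshape(-1,2)
def rect(c,z,x0,x1,y0,y1,s=0.001):
    "bird's view at height z: rows go down with -x, columns right with -y (as the top camera)"
    xs=np.arange(x1,x0,-s);ys=np.arange(y1,y0,-s)
    Y,X=np.meshgrid(ys,xs)
    uv=proj(c,np.stack([X,Y,np.full_like(X,z)],-1)).astype(np.float32).reshape(X.shape+(2,))
    return cv2.remap(c["img"],uv[...,0],uv[...,1],cv2.INTER_CUBIC)
def blobs(im,x1,y1,amin=400,s=0.001,v=110,sat=45):
    hsv=cv2.cvtColor(im,cv2.COLOR_RGB2HSV)
    m=((hsv[...,2]>v)&(hsv[...,1]<sat)).astype(np.uint8)
    out=[]
    for k in cv2.findContours(m,cv2.RETR_EXTERNAL,cv2.CHAIN_APPROX_NONE)[0]:
        if cv2.contourArea(k)<amin: continue
        (u,w),(a,b),t=cv2.minAreaRect(k)
        # image (u right=-y, v down=-x); angle t of side a in the image -> world
        if b>a: a,b,t=b,a,t+90
        d=np.radians(t); yaw=np.degrees(np.arctan2(-np.cos(d),-np.sin(d)))%180
        out.append((round(x1-w*s,4),round(y1-u*s,4),round(a),round(b),round(yaw,1),int(cv2.contourArea(k))))
    return out,m
E
python3 - <<'E'
from h import *
c=viewer.capture("top")
print(proj(c,[[0,0,0],[.5,0,0]])*800/512)
B=(.15,.65,-.9,.45)
im=rect(c,.026,*B)
print(im.shape)
o,m=blobs(im,.65,.45)
for q in o: print(q)
cv2.imwrite("pics/r1.png",cv2.resize(im[50:450,0:1200,::-1],(800,267)) )
crop=rect(c,.026,.2,.6,-.45,.45);cv2.imwrite("pics/r2.png",cv2.resize(crop[:,:,::-1],(800,356)))
E
```

```text
[[351.6446271  546.3878026 ]
 [352.55861513 321.47004357]]
(500, 1350, 3)
(0.433, 0.0983, 50, 14, np.float64(83.8), 571)
(0.4404, -0.0421, 35, 32, np.float64(115.6), 1028)
(0.4495, -0.1287, 57, 32, np.float64(98.4), 1665)
(0.4623, -0.2451, 56, 33, np.float64(85.0), 1674)
(0.5245, -0.086, 39, 39, np.float64(45.0), 1181)
(0.5232, 0.3338, 57, 31, np.float64(170.0), 1558)
(0.481, -0.4038, 221, 21, np.float64(177.8), 3953)
(0.5891, -0.1308, 35, 33, np.float64(60.3), 1032)
(0.6051, 0.3215, 34, 30, np.float64(172.2), 919)
(0.6195, 0.0688, 53, 20, np.float64(80.8), 773)
(0.6265, -0.2554, 57, 33, np.float64(109.7), 1696)
(0.4005, -0.8895, 499, 19, np.float64(0.0), 8887)
(0.4005, -0.202, 1304, 499, np.float64(90.0), 250861)
```

View pics/r2.png

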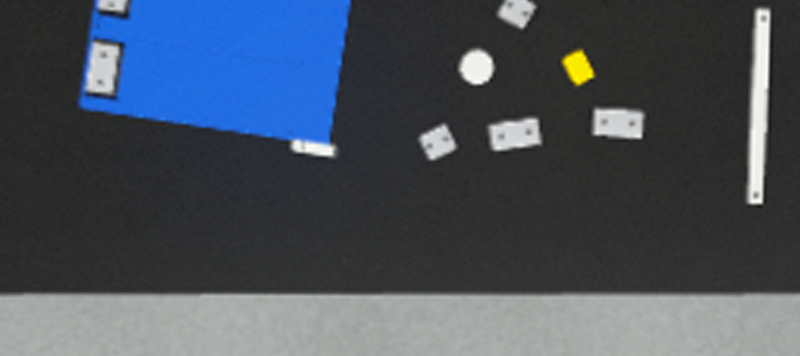

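The bar on the mat at (0.48,-0.40) is 0.63 m from the base and the other is about 0.70 m, so I take the mat one. The long sample heads the near row (x≈0.523). Next is a two-view silhouette fit for accurate poses.

```bash
cat >> h.py <<'E'
from scipy.optimize import minimize
def box(x,y,yaw,d,z0,ox=0,oy=0):
    a=np.radians(yaw);R=np.array([[np.cos(a),-np.sin(a)],[np.sin(a),np.cos(a)]])
    p=np.array([[sx*d[0]/2+ox,sy*d[1]/2+oy] for sx in(-1,1) for sy in(-1,1)])@R.T+[x,y]
    return np.vstack([np.c_[p,np.full(4,z0)],np.c_[p,np.full(4,z0+d[2])]])
S=4
def draw(c,P,win,img=None,val=255):
    u0,v0,w,h=win
    if img is None: img=np.zeros((h*S,w*S),np.uint8)
    q=((proj(c,P)-[u0,v0]+.5)*S-.5)
    k=cv2.convexHull(np.round(q*16).astype(np.int32))
    cv2.fillConvexPoly(img,k,val,cv2.LINE_AA,4); return img
def light(c):
    f=c["img"].astype(float); mn=f.min(2); sat=f.max(2)-mn
    return np.clip((mn-60)/100,0,1)*(sat<50)
def blue(c):
    f=c["img"].astype(float); return np.clip((f[...,2]-f[...,0]-30)/110,0,1)
def window(c,P,pad=9):
    q=proj(c,P);a=np.floor(q.min(0)-pad).astype(int);b=np.ceil(q.max(0)+pad).astype(int)
    a=np.maximum(a,0);b=np.minimum(b,[512,384]);return a[0],a[1],b[0]-a[0],b[1]-a[1]
def fit(cams,x,y,yaw,mk,mask=light,pad=9):
    "mk(x,y,yaw)-> list of (hull points,value) drawn in order"
    W=[window(c,mk(x,y,yaw)[0][0],pad) for c in cams]
    T=[mask(c)[w[1]:w[1]+w[3],w[0]:w[0]+w[2]] for c,w in zip(cams,W)]
    def cost(p):
        e=0
        for c,w,t in zip(cams,W,T):
            im=None
            for P,v in mk(x+p[0]/1e3,y+p[1]/1e3,yaw+p[2]): im=draw(c,P,w,im,v)
            e+=((cv2.resize(im,(w[2],w[3]),interpolation=cv2.INTER_AREA)/255.-t)**2).sum()
        return e
    s=minimize(cost,[0,0,0],method="Nelder-Mead",options=dict(initial_simplex=[[0,0,0],[4,0,0],[0,4,0],[0,0,8]],xatol=.05,fatol=.02))
    return round(float(x+s.x[0]/1e3),4),round(float(y+s.x[1]/1e3),4),round(float(yaw+s.x[2]),1),round(float(s.fun),1)
def carr(L,z0=0): return lambda x,y,a:[(box(x,y,a,(L-8,30,26),z0),255)]
def bar(z0=0): return lambda x,y,a:[(box(x,y,a,(220,16,16),z0),255)]
def mm(f): # dims in mm -> m
    return f
def pal(x,y,a):
    m=lambda *v:tuple(q/1e3 for q in v)
    o=[(box(x,y,a,m(176,285,8),0),255)]
    for sx,L in((-41,64),(41,42)): o.append((box(x,y,a,m(L,30,26),.008,sx/1e3,.118),0))
    for sx in(-94,94): o.append((box(x,y,a,m(12,30,42),0,sx/1e3,-.130),0))
    return o
def carr(L,z0=0): return lambda x,y,a:[(box(x,y,a,((L-7)/1e3,.030,.026),z0),255)]
def bar(z0=0): return lambda x,y,a:[(box(x,y,a,(.220,.016,.016),z0),255)]
def cams(): return [viewer.capture(n) for n in("top","side")]
E
sed -i '/^def mm/,+1d' h.py
python3 - <<'E'
from h import *
C=cams()
for sub,n in((C,"both"),(C[:1],"top"),(C[1:],"side")):
    print(n,"pal",fit(sub,.555,.205,-8.5,pal,blue))
    for k,L,x,y,a in(("ML",64,.5232,.3338,-10),("MS",42,.6051,.3215,-8)): print(k,fit(sub,x,y,a,carr(L,.008),pad=4))
    for k,L,x,y,a in(("A",42,.4404,-.0421,115),("B",64,.4495,-.1287,98),("C",64,.4623,-.2451,85),("D",42,.5891,-.1308,60),("E",64,.6265,-.2554,110)):
        print(k,fit(sub,x,y,a,carr(L)))
    print("bar",fit(sub,.481,-.4038,-2,bar()))
E
```

```text
both pal (0.5468, 0.212, -8.6, 67.7)
ML (0.5249, 0.3368, -11.9, 85.3)
MS (0.6065, 0.325, -16.4, 58.6)
A (0.4414, -0.0411, 115.0, 116.8)
B (0.4508, -0.1283, 97.0, 135.9)
C (0.4637, -0.2447, 83.9, 60.2)
D (0.5916, -0.1311, 62.5, 76.9)
E (0.629, -0.2555, 108.2, 52.3)
bar (0.4823, -0.406, -2.4, 20.9)
top pal (0.546, 0.2119, -8.6, 20.8)
ML (0.5235, 0.3337, -11.9, 35.0)
MS (0.6054, 0.3235, -12.2, 24.6)
A (0.441, -0.0417, 116.3, 2.5)
B (0.45, -0.1286, 98.4, 3.6)
C (0.4628, -0.2453, 85.3, 6.6)
D (0.5907, -0.131, 61.8, 25.9)
E (0.6285, -0.2559, 110.3, 11.6)
bar (0.482, -0.4063, -2.4, 5.3)
side pal (0.5483, 0.2124, -8.6, 28.5)
ML (0.5257, 0.3373, -12.0, 47.7)
MS (0.6075, 0.3256, -17.8, 33.0)
A (0.4417, -0.038, 99.9, 110.0)
B (0.4511, -0.123, 95.8, 126.8)
C (0.4648, -0.2403, 83.4, 48.2)
D (0.5935, -0.1276, 62.1, 49.1)
E (0.6285, -0.2521, 109.6, 38.4)
bar (0.4826, -0.4058, -2.3, 13.6)
```

Call:
{"method": "arm_command", "body": {"travel": [[0.618, -0.894, -0.19], [0.618, -0.894, -0.19], [0.618, -0.894, -0.19], [0.618, -0.894, -0.19], [0.618, -0.894, -0.19], [0.618, -0.894, -0.19], [0.618, -0.894, -0.19], [0.618, -0.894, -0.19], [0.618, -0.894, -0.19], [0.618, -0.894, -0.19], [0.618, -0.894, -0.19], [0.618, -0.894, -0.19]], "delta_rot": [[0, 0, -0.526], [0, 0, -0.526], [0, 0, -0.526], [0, 0, -0.526], [0, 0, -0.526], [0, 0, -0.526], [0, 0, -0.526], [0, 0, -0.526], [0, 0, -0.526], [0, 0, -0.526], [0, 0, -0.526], [0, 0, -0.526]], "grip": 0.5, "newtons": 30}}

```text
time_s: 1.75
tcp_pos: [0.4997, 0.2014, 0.1509]
eef_rot: [-180.0, 0.0, -63.7]
contact_force: [-0.7, -0.4, 0.3]
gripper_width: 0.0436
gripper_force: 0.0
```

Call:
{"method": "arm_command", "body": {"travel": [[-0.118, -0.483, -0.1], [-0.118, -0.483, -0.1], [-0.118, -0.483, -0.1], [-0.118, -0.483, -0.1], [-0.118, -0.483, -0.1], [-0.118, -0.483, -0.1], [-0.118, -0.483, -0.18], [-0.118, -0.483, -0.22], [-0.118, -0.483, -0.256], [-0.118, -0.483, -0.256]], "delta_rot": [[0, 0, 0], [0, 0, 0], [0, 0, 0], [0, 0, 0], [0, 0, 0], [0, 0, 0], [0, 0, 0], [0, 0, 0], [0, 0, 0], [0, 0, 0]]}}

```text
time_s: 3.0
tcp_pos: [0.441, -0.0397, 0.0219]
eef_rot: [179.9, 0.0, -63.6]
contact_force: [0.5, 0.2, 0.2]
gripper_width: 0.0436
gripper_force: 0.0
```

Call:
{"method": "arm_command", "body": {"travel": [[0, 0, 0], [0, 0, 0], [0, 0, 0], [0, 0, 0], [0, 0, 0.08], [0, 0, 0.156], [0, 0, 0.156]], "delta_rot": [[0, 0, 0], [0, 0, 0], [0, 0, 0], [0, 0, 0], [0, 0, 0], [0, 0, 0], [0, 0, 0]], "grip": 0.0, "newtons": 30}}

```text
time_s: 3.88
tcp_pos: [0.4428, -0.0407, 0.1034]
eef_rot: [-179.6, -0.1, -63.8]
contact_force: [0.3, -0.3, -1.4]
gripper_width: 0.0299
gripper_force: 29.9
```

Call:
{"method": "arm_command", "body": {"travel": [[0.309, 0.613, 0], [0.309, 0.613, 0], [0.309, 0.613, 0], [0.309, 0.613, 0], [0.309, 0.613, 0], [0.309, 0.613, 0], [0.309, 0.613, 0], [0.309, 0.613, -0.06], [0.309, 0.613, -0.06], [0.309, 0.613, -0.06]], "delta_rot": [[0, 0, 0.612], [0, 0, 0.612], [0, 0, 0.612], [0, 0, 0.612], [0, 0, 0.612], [0, 0, 0.612], [0, 0, 0.612], [0, 0, 0.612], [0, 0, 0.612], [0, 0, 0.612]]}}

```text
time_s: 5.12
tcp_pos: [0.5955, 0.2648, 0.071]
eef_rot: [180.0, 0.0, -8.7]
contact_force: [1.0, 0.8, -1.0]
gripper_width: 0.0297
gripper_force: 29.9
```

Run:
```python
from h import *
s=viewer.capture("side"); t=viewer.capture("top")
def cr(c,P,w): 
    u,v=proj(c,P)[0].astype(int); return cv2.resize(c["img"][max(v-w,0):v+w,max(0,u-w):u+w,::-1],(400,400),interpolation=cv2.INTER_CUBIC)
cv2.imwrite("pics/a.png",np.hstack([cr(t,[.56,.2,0],55),cr(s,[.56,.2,0],70)]))
st=r.get_state();print(st["tcp_pos"],st["eef_rot"],st["joints"],st["gripper_width"])
for k,L,x,y,a in(("B",64,.4495,-.1287,98),("C",64,.4623,-.2451,85),("D",42,.5891,-.1308,60),("E",64,.6265,-.2554,110)):
    print(k,fit([t],x,y,a,carr(L)))
```

```text
[0.59597603 0.26535763 0.07175968] [-1.79941378e+02 -6.76363130e-02 -8.70986714e+00] [ 4.11064943e+01  2.69897256e+01 -1.40062955e+01  1.83721193e-02
 -4.89155529e+01  4.01716103e+01] 0.029913443458554966
B (0.45, -0.1286, 98.4, 3.6)
C (0.4629, -0.2453, 85.7, 6.7)
D (0.5907, -0.131, 61.8, 26.0)
E (0.6283, -0.2559, 110.4, 11.5)
```

View pics/a.png

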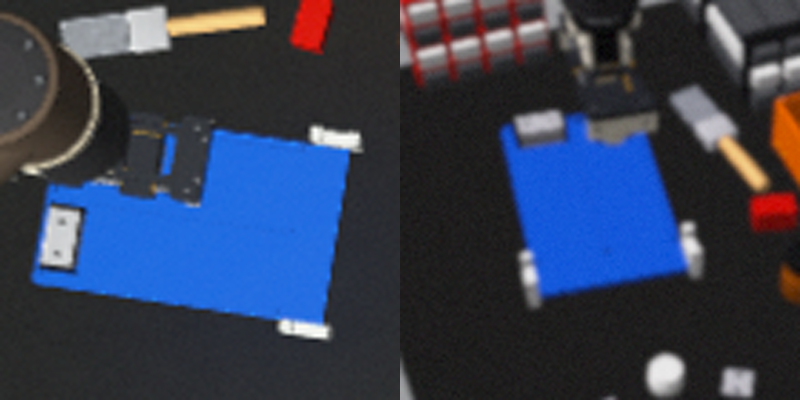

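The gripper holds the short carriage level over the far row, beside its sample. I'll lower it, release, and go on to D.

Call:
{"method": "arm_command", "body": {"travel": [[0, 0, -0.05], [0, 0, -0.078], [0, 0, -0.078], [0, 0, -0.078]], "delta_rot": [[0, 0, 0], [0, 0, 0], [0, 0, 0], [0, 0, 0]]}}

```text
time_s: 5.72
tcp_pos: [0.5957, 0.2655, 0.032]
eef_rot: [-180.0, -0.0, -8.7]
contact_force: [0.4, 0.2, -1.4]
gripper_width: 0.0295
gripper_force: 30.0
```

Call:
{"method": "arm_command", "body": {"travel": [[0, 0, 0], [0, 0, 0], [0, 0, 0.08], [0, 0, 0.16], [-0.01, -0.792, 0.16], [-0.01, -0.792, 0.16], [-0.01, -0.792, 0.16], [-0.01, -0.792, 0.16], [-0.01, -0.792, 0.16], [-0.01, -0.792, 0.16], [-0.01, -0.792, 0.16], [-0.01, -0.792, 0.16], [-0.01, -0.792, 0.16]], "delta_rot": [[0, 0, 0], [0, 0, 0], [0, 0, 0], [0, 0, 0], [0, 0, 0.782], [0, 0, 0.782], [0, 0, 0.782], [0, 0, 0.782], [0, 0, 0.782], [0, 0, 0.782], [0, 0, 0.782], [0, 0, 0.782], [0, 0, 0.782]], "grip": 0.46}}

```text
time_s: 7.35
tcp_pos: [0.5905, -0.1306, 0.1117]
eef_rot: [180.0, -0.0, 61.6]
contact_force: [0.8, 0.4, 0.6]
gripper_width: 0.0407
gripper_force: 0.0
```

Run:
```python
from h import *
s=viewer.capture("side"); t=viewer.capture("top")
st=r.get_state();print(st["tcp_pos"],st["eef_rot"],st["joints"])
print("A",fit([t],.5955,.2652,-8.6,carr(42,.008),pad=5),fit([s],.5955,.2652,-8.6,carr(42,.008),pad=5))
def cr(c,P,w): 
    u,v=proj(c,P)[0].astype(int); return cv2.resize(c["img"][max(v-w,0):v+w,max(0,u-w):u+w,::-1],(400,400),interpolation=cv2.INTER_CUBIC)
cv2.imwrite("pics/b.png",np.hstack([cr(t,[.56,.15,0],70),cr(s,[.56,.1,0],90)]))
```

```text
[ 0.5906422  -0.12976302  0.11174625] [ 1.79985606e+02 -1.32553296e-02  6.16896669e+01] [ 6.09901118e+00  2.06739617e+01 -1.81846696e+01 -3.59897378e-03
 -5.11220026e+01  1.45592913e+02]
A (0.5979, 0.2674, -14.0, 24.9) (0.6068, 0.2923, -18.3, 39.3)
```

View pics/b.png

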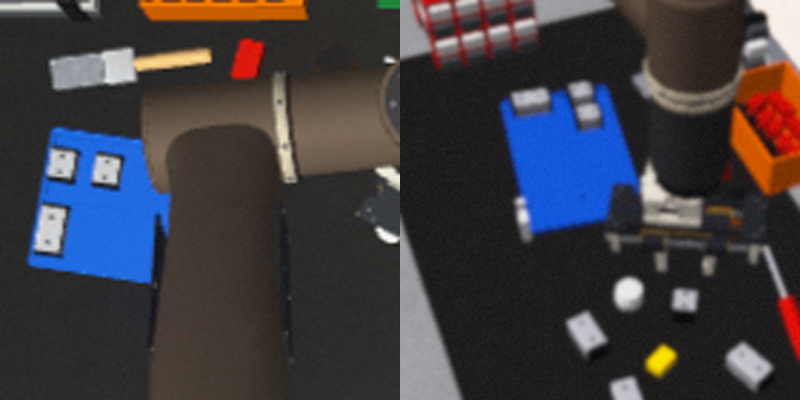

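Carriage A lies flat and square behind the short sample. Now I'll grasp D.

Call:
{"method": "arm_command", "body": {"travel": [[0, 0, -0.08], [0, 0, -0.13], [0, 0, -0.178], [0, 0, -0.178], [0, 0, -0.178]], "delta_rot": [[0, 0, 0], [0, 0, 0], [0, 0, 0], [0, 0, 0], [0, 0, 0]]}}

```text
time_s: 8.07
tcp_pos: [0.5909, -0.1299, 0.0233]
eef_rot: [180.0, -0.0, 61.7]
contact_force: [0.0, -0.3, 0.2]
gripper_width: 0.0404
gripper_force: 0.0
```

Call:
{"method": "arm_command", "body": {"travel": [[0, 0, 0], [0, 0, 0], [0, 0, 0], [0, 0, 0], [0, 0, 0.08], [0, 0, 0.156], [0, 0, 0.156]], "delta_rot": [[0, 0, 0], [0, 0, 0], [0, 0, 0], [0, 0, 0], [0, 0, 0], [0, 0, 0], [0, 0, 0]], "grip": 0.0, "newtons": 30}}

```text
time_s: 8.95
tcp_pos: [0.5922, -0.1307, 0.1037]
eef_rot: [179.7, -0.2, 61.7]
contact_force: [-0.5, -0.3, -1.9]
gripper_width: 0.0297
gripper_force: 30.0
```

Call:
{"method": "arm_command", "body": {"travel": [[-0.008, 0.678, 0], [-0.008, 0.678, 0], [-0.008, 0.678, 0], [-0.008, 0.678, 0], [-0.008, 0.678, 0], [-0.008, 0.678, 0], [-0.008, 0.678, 0], [-0.008, 0.678, 0], [-0.008, 0.678, 0], [-0.008, 0.678, -0.08], [-0.008, 0.678, -0.08]], "delta_rot": [[0, 0, -0.782], [0, 0, -0.782], [0, 0, -0.782], [0, 0, -0.782], [0, 0, -0.782], [0, 0, -0.782], [0, 0, -0.782], [0, 0, -0.782], [0, 0, -0.782], [0, 0, -0.782], [0, 0, -0.782]]}}

```text
time_s: 10.32
tcp_pos: [0.5844, 0.2062, 0.0579]
eef_rot: [179.8, 0.3, -8.7]
contact_force: [-1.3, -0.7, -1.8]
gripper_width: 0.03
gripper_force: 30.0
```

Call:
{"method": "arm_command", "body": {"travel": [[0, 0, -0.04], [0, 0, -0.058], [0, 0, -0.058], [0, 0, -0.058]], "delta_rot": [[0, 0, 0], [0, 0, 0], [0, 0, 0], [0, 0, 0]]}}

```text
time_s: 10.82
tcp_pos: [0.5868, 0.2085, 0.0324]
eef_rot: [-180.0, -0.0, -8.7]
contact_force: [-0.2, 0.4, -1.2]
gripper_width: 0.0299
gripper_force: 30.0
```

Call:
{"method": "arm_command", "body": {"travel": [[0, 0, 0], [0, 0, 0], [0, 0, 0.08], [0, 0, 0.16], [0, 0, 0.16]], "delta_rot": [[0, 0, 0], [0, 0, 0], [0, 0, 0], [0, 0, 0], [0, 0, 0]], "grip": 0.46}}

```text
time_s: 11.45
tcp_pos: [0.5885, 0.2096, 0.1156]
eef_rot: [-179.7, -0.3, -8.6]
contact_force: [-0.5, 0.9, -0.9]
gripper_width: 0.0398
gripper_force: 0.0
```

```bash
cat > m.py <<'E'
from h import *
t=viewer.capture("top")
st=r.get_state();print(st["tcp_pos"].round(4),st["eef_rot"].round(1))
for k,L,x,y,a in(("B",64,.4495,-.1287,98),("C",64,.4623,-.2451,85),("E",64,.6265,-.2554,110)):
    print(k,fit([t],x,y,a,carr(L)))
print("bar",fit([t],.481,-.4038,-2,bar()))
E
python3 m.py
```

```text
[0.5873 0.2091 0.1136] [-179.8   -0.2   -8.7]
B (0.45, -0.1286, 98.4, 3.6)
C (0.4628, -0.2451, 85.7, 6.7)
E (0.6285, -0.2556, 110.3, 11.6)
bar (0.482, -0.4063, -2.4, 5.4)
```

Call:
{"method": "arm_command", "body": {"travel": [[-0.274, -0.673, 0], [-0.274, -0.673, 0], [-0.274, -0.673, 0], [-0.274, -0.673, 0], [-0.274, -0.673, 0], [-0.274, -0.673, 0], [-0.274, -0.673, 0], [-0.274, -0.673, 0], [-0.274, -0.673, 0], [-0.274, -0.673, -0.08], [-0.274, -0.673, -0.13], [-0.274, -0.673, -0.178], [-0.274, -0.673, -0.178], [-0.274, -0.673, -0.178]], "delta_rot": [[0, 0, -0.811], [0, 0, -0.811], [0, 0, -0.811], [0, 0, -0.811], [0, 0, -0.811], [0, 0, -0.811], [0, 0, -0.811], [0, 0, -0.811], [0, 0, -0.811], [0, 0, -0.811], [0, 0, -0.811], [0, 0, -0.811], [0, 0, -0.811], [0, 0, -0.811]]}}

```text
time_s: 13.25
tcp_pos: [0.4498, -0.1277, 0.023]
eef_rot: [180.0, -0.0, -81.6]
contact_force: [0.9, 0.2, -0.2]
gripper_width: 0.0404
gripper_force: 0.0
```

Call:
{"method": "arm_command", "body": {"travel": [[0, 0, 0], [0, 0, 0], [0, 0, 0], [0, 0, 0], [0, 0, 0.08], [0, 0, 0.156], [0, 0, 0.156]], "delta_rot": [[0, 0, 0], [0, 0, 0], [0, 0, 0], [0, 0, 0], [0, 0, 0], [0, 0, 0], [0, 0, 0]], "grip": 0.0, "newtons": 30}}

```text
time_s: 14.12
tcp_pos: [0.451, -0.128, 0.1031]
eef_rot: [-179.7, -0.0, -81.7]
contact_force: [0.2, -1.1, -3.6]
gripper_width: 0.0299
gripper_force: 30.0
```

Call:
{"method": "arm_command", "body": {"travel": [[0.129, 0.812, 0], [0.129, 0.812, 0], [0.129, 0.812, 0], [0.129, 0.812, 0], [0.129, 0.812, 0], [0.129, 0.812, 0], [0.129, 0.812, 0], [0.129, 0.812, 0], [0.129, 0.812, 0], [0.129, 0.812, -0.08], [0.129, 0.812, -0.08]], "delta_rot": [[0, 0, 0.811], [0, 0, 0.811], [0, 0, 0.811], [0, 0, 0.811], [0, 0, 0.811], [0, 0, 0.811], [0, 0, 0.811], [0, 0, 0.811], [0, 0, 0.811], [0, 0, 0.811], [0, 0, 0.811]]}}

```text
time_s: 15.5
tcp_pos: [0.5118, 0.2747, 0.0579]
eef_rot: [179.7, 0.3, -8.9]
contact_force: [0.2, 0.3, -2.5]
gripper_width: 0.0299
gripper_force: 30.0
```

Call:
{"method": "arm_command", "body": {"travel": [[0, 0, -0.04], [0, 0, -0.058], [0, 0, -0.058], [0, 0, -0.058]], "delta_rot": [[0, 0, 0], [0, 0, 0], [0, 0, 0], [0, 0, 0]]}}

```text
time_s: 16.0
tcp_pos: [0.5143, 0.278, 0.0323]
eef_rot: [-180.0, -0.0, -8.7]
contact_force: [0.3, 0.6, -2.1]
gripper_width: 0.0301
gripper_force: 30.0
```

Call:
{"method": "arm_command", "body": {"travel": [[0, 0, 0], [0, 0, 0], [0, 0, 0.08], [0, 0, 0.16], [0, 0, 0.16]], "delta_rot": [[0, 0, 0], [0, 0, 0], [0, 0, 0], [0, 0, 0], [0, 0, 0]], "grip": 0.46}}

```text
time_s: 16.62
tcp_pos: [0.5158, 0.2796, 0.1154]
eef_rot: [-179.7, -0.3, -8.7]
contact_force: [0.7, -0.2, -0.3]
gripper_width: 0.0404
gripper_force: 0.0
```

```bash
sed -i 's/("B",64,.4495,-.1287,98),//' m.py; python3 m.py
```

```text
[0.5147 0.2787 0.1134] [-1.798e+02 -1.000e-01 -8.700e+00]
C (0.4628, -0.2451, 85.7, 6.6)
E (0.6285, -0.2559, 110.3, 11.6)
bar (0.482, -0.4063, -2.4, 5.4)
```

Call:
{"method": "arm_command", "body": {"travel": [[-0.103, -0.9, 0], [-0.103, -0.9, 0], [-0.103, -0.9, 0], [-0.103, -0.9, 0], [-0.103, -0.9, 0], [-0.103, -0.9, 0], [-0.103, -0.9, 0], [-0.103, -0.9, 0], [-0.103, -0.9, 0], [-0.103, -0.9, 0]], "delta_rot": [[0, 0, -0.952], [0, 0, -0.952], [0, 0, -0.952], [0, 0, -0.952], [0, 0, -0.952], [0, 0, -0.952], [0, 0, -0.952], [0, 0, -0.952], [0, 0, -0.952], [0, 0, -0.952]]}}

```text
time_s: 17.92
tcp_pos: [0.4622, -0.1717, 0.1111]
eef_rot: [180.0, 0.0, -94.2]
contact_force: [0.3, -0.3, 0.2]
gripper_width: 0.04
gripper_force: 0.0
```

Call:
{"method": "arm_command", "body": {"travel": [[0, -0.145, 0], [0, -0.145, 0], [0, -0.145, -0.08], [0, -0.145, -0.13], [0, -0.145, -0.178], [0, -0.145, -0.178], [0, -0.145, -0.178]], "delta_rot": [[0, 0, 0], [0, 0, 0], [0, 0, 0], [0, 0, 0], [0, 0, 0], [0, 0, 0], [0, 0, 0]]}}

```text
time_s: 18.8
tcp_pos: [0.4629, -0.2439, 0.023]
eef_rot: [-180.0, -0.0, -94.3]
contact_force: [-0.2, -0.3, -0.0]
gripper_width: 0.0401
gripper_force: 0.0
```

Call:
{"method": "arm_command", "body": {"travel": [[0, 0, 0], [0, 0, 0], [0, 0, 0], [0, 0, 0], [0, 0, 0.08], [0, 0, 0.156], [0, 0, 0.156]], "delta_rot": [[0, 0, 0], [0, 0, 0], [0, 0, 0], [0, 0, 0], [0, 0, 0], [0, 0, 0], [0, 0, 0]], "grip": 0.0, "newtons": 30}}

```text
time_s: 19.68
tcp_pos: [0.4639, -0.245, 0.1032]
eef_rot: [-179.7, -0.0, -94.4]
contact_force: [0.8, 0.2, -2.9]
gripper_width: 0.0296
gripper_force: 30.0
```

Call:
{"method": "arm_command", "body": {"travel": [[0.086, 0.93, 0], [0.086, 0.93, 0], [0.086, 0.93, 0], [0.086, 0.93, 0], [0.086, 0.93, 0], [0.086, 0.93, 0], [0.086, 0.93, 0], [0.086, 0.93, 0], [0.086, 0.93, 0], [0.086, 0.93, 0], [0.086, 0.93, -0.08], [0.086, 0.93, -0.08]], "delta_rot": [[0, 0, 0.952], [0, 0, 0.952], [0, 0, 0.952], [0, 0, 0.952], [0, 0, 0.952], [0, 0, 0.952], [0, 0, 0.952], [0, 0, 0.952], [0, 0, 0.952], [0, 0, 0.952], [0, 0, 0.952], [0, 0, 0.952]]}}

```text
time_s: 21.18
tcp_pos: [0.5033, 0.2175, 0.0581]
eef_rot: [179.7, 0.3, -8.9]
contact_force: [-1.3, -0.3, -2.5]
gripper_width: 0.0296
gripper_force: 30.0
```

Call:
{"method": "arm_command", "body": {"travel": [[0, 0, -0.04], [0, 0, -0.058], [0, 0, -0.058], [0, 0, -0.058]], "delta_rot": [[0, 0, 0], [0, 0, 0], [0, 0, 0], [0, 0, 0]]}}

```text
time_s: 21.68
tcp_pos: [0.5058, 0.2204, 0.0323]
eef_rot: [-180.0, -0.0, -8.7]
contact_force: [-0.0, 0.3, -2.8]
gripper_width: 0.0301
gripper_force: 30.0
```

Call:
{"method": "arm_command", "body": {"travel": [[0, 0, 0], [0, 0, 0], [0, 0, 0.08], [0, 0, 0.16], [0, 0, 0.16]], "delta_rot": [[0, 0, 0], [0, 0, 0], [0, 0, 0], [0, 0, 0], [0, 0, 0]], "grip": 0.46}}

```text
time_s: 22.3
tcp_pos: [0.5073, 0.2219, 0.1152]
eef_rot: [-179.7, -0.3, -8.6]
contact_force: [0.6, 0.1, -0.8]
gripper_width: 0.0403
gripper_force: 0.0
```

```bash
sed -i 's/("C",64,.4623,-.2451,85),//;s/("E",64,.6265,-.2554,110))/("E",64,.6265,-.2554,110),)/' m.py; python3 m.py
```

```text
[0.5062 0.2211 0.1133] [-1.798e+02 -1.000e-01 -8.700e+00]
E (0.6284, -0.2556, 110.1, 11.8)
bar (0.482, -0.4063, -2.4, 5.4)
```

Call:
{"method": "arm_command", "body": {"travel": [[0.245, -0.951, 0], [0.245, -0.951, 0], [0.245, -0.951, 0], [0.245, -0.951, 0], [0.245, -0.951, 0], [0.245, -0.951, 0], [0.245, -0.951, 0], [0.245, -0.951, 0], [0.245, -0.951, 0], [0.245, -0.951, 0], [0.245, -0.951, -0.08], [0.245, -0.951, -0.13], [0.245, -0.951, -0.178], [0.245, -0.951, -0.178], [0.245, -0.951, -0.178]], "delta_rot": [[0, 0, -0.68], [0, 0, -0.68], [0, 0, -0.68], [0, 0, -0.68], [0, 0, -0.68], [0, 0, -0.68], [0, 0, -0.68], [0, 0, -0.68], [0, 0, -0.68], [0, 0, -0.68], [0, 0, -0.68], [0, 0, -0.68], [0, 0, -0.68], [0, 0, -0.68], [0, 0, -0.68]]}}

```text
time_s: 24.22
tcp_pos: [0.628, -0.2539, 0.0228]
eef_rot: [180.0, 0.0, -69.8]
contact_force: [0.0, -0.7, -0.3]
gripper_width: 0.0402
gripper_force: 0.0
```

Call:
{"method": "arm_command", "body": {"travel": [[0, 0, 0], [0, 0, 0], [0, 0, 0], [0, 0, 0], [0, 0, 0.08], [0, 0, 0.156], [0, 0, 0.156]], "delta_rot": [[0, 0, 0], [0, 0, 0], [0, 0, 0], [0, 0, 0], [0, 0, 0], [0, 0, 0], [0, 0, 0]], "grip": 0.0, "newtons": 30}}

```text
time_s: 25.1
tcp_pos: [0.6297, -0.2558, 0.1037]
eef_rot: [-179.7, -0.2, -69.9]
contact_force: [0.0, -0.3, -4.4]
gripper_width: 0.0299
gripper_force: 30.0
```

Call:
{"method": "arm_command", "body": {"travel": [[-0.263, 0.836, 0], [-0.263, 0.836, 0], [-0.263, 0.836, 0], [-0.263, 0.836, 0], [-0.263, 0.836, 0], [-0.263, 0.836, 0], [-0.263, 0.836, 0], [-0.263, 0.836, 0], [-0.263, 0.836, 0], [-0.263, 0.836, -0.08], [-0.263, 0.836, -0.08]], "delta_rot": [[0, 0, 0.68], [0, 0, 0.68], [0, 0, 0.68], [0, 0, 0.68], [0, 0, 0.68], [0, 0, 0.68], [0, 0, 0.68], [0, 0, 0.68], [0, 0, 0.68], [0, 0, 0.68], [0, 0, 0.68]]}}

```text
time_s: 26.48
tcp_pos: [0.4945, 0.1599, 0.0579]
eef_rot: [179.7, 0.3, -8.9]
contact_force: [-0.9, -0.4, -2.0]
gripper_width: 0.0295
gripper_force: 30.0
```

Call:
{"method": "arm_command", "body": {"travel": [[0, 0, -0.04], [0, 0, -0.058], [0, 0, -0.058], [0, 0, -0.058]], "delta_rot": [[0, 0, 0], [0, 0, 0], [0, 0, 0], [0, 0, 0]]}}

```text
time_s: 26.98
tcp_pos: [0.4968, 0.1629, 0.0323]
eef_rot: [-180.0, -0.0, -8.7]
contact_force: [-0.1, -0.3, -1.5]
gripper_width: 0.0299
gripper_force: 30.0
```

Call:
{"method": "arm_command", "body": {"travel": [[0, 0, 0], [0, 0, 0], [0, 0, 0.08], [0, 0, 0.16], [-0.03, -0.96, 0.16], [-0.03, -0.96, 0.16], [-0.03, -0.96, 0.16], [-0.03, -0.96, 0.16], [-0.03, -0.96, 0.16], [-0.03, -0.96, 0.16], [-0.03, -0.96, 0.16], [-0.03, -0.96, 0.16], [-0.03, -0.96, 0.16], [-0.03, -0.96, 0.16]], "delta_rot": [[0, 0, 0], [0, 0, 0], [0, 0, 0], [0, 0, 0], [0, 0, 0.069], [0, 0, 0.069], [0, 0, 0.069], [0, 0, 0.069], [0, 0, 0.069], [0, 0, 0.069], [0, 0, 0.069], [0, 0, 0.069], [0, 0, 0.069], [0, 0, 0.069]], "grip": 0.46}}

```text
time_s: 28.72
tcp_pos: [0.4812, -0.317, 0.1115]
eef_rot: [-180.0, 0.0, -2.5]
contact_force: [0.2, 0.7, 0.3]
gripper_width: 0.0406
gripper_force: 0.0
```

Run:
```python
from h import *
s=viewer.capture("side"); t=viewer.capture("top")
st=r.get_state();print(st["tcp_pos"],st["eef_rot"],st["joints"])
print("pal",fit([t],.546,.212,-8.6,pal,blue))
def cr(c,P,w): 
    u,v=proj(c,P)[0].astype(int); return cv2.resize(c["img"][max(v-w,0):v+w,max(0,u-w):u+w,::-1],(400,400),interpolation=cv2.INTER_CUBIC)
cv2.imwrite("pics/c.png",np.hstack([cr(t,[.53,.12,0],80),cr(s,[.56,.12,0],90)]))
```

```text
[ 0.48153978 -0.31625637  0.11170984] [-1.79996763e+02 -5.06429205e-03 -2.42382262e+00] [-1.38517115e+01  1.83173283e+01 -2.18694390e+01 -5.46699525e-03
 -4.98089103e+01  1.01431417e+02]
pal (0.546, 0.2119, -8.6, 722.3)
```

View pics/c.png

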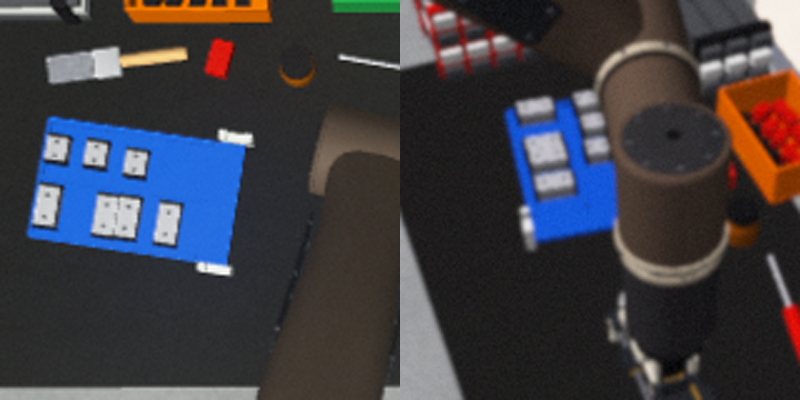

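The near row's first carriage has been knocked towards the second: it sits at about (105,215) in the crop, next to the one at (127,217). I'll zoom in.

Run:
```python
from h import *
s=viewer.capture("side"); t=viewer.capture("top")
a=np.radians(-8.6)
def prect(c,z,s=.0005): # pallet-frame view: right=-y, down=-x
    py=np.arange(.15,-.15,-s);px=np.arange(.1,-.1,-s);Y,X=np.meshgrid(py,px)
    wx=.546+np.cos(a)*X-np.sin(a)*Y; wy=.212+np.sin(a)*X+np.cos(a)*Y
    uv=proj(c,np.stack([wx,wy,np.full_like(X,z)],-1)).astype(np.float32).reshape(X.shape+(2,))
    return cv2.remap(c["img"],uv[...,0],uv[...,1],cv2.INTER_CUBIC)
A=prect(t,.034);B=prect(s,.034)
im=np.vstack([A[200:,:],B[200:,:]])
cv2.imwrite("pics/d.png",cv2.resize(im[:,:,::-1],(800,533),interpolation=cv2.INTER_CUBIC))
```

```text
(no output)
```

View pics/d.png

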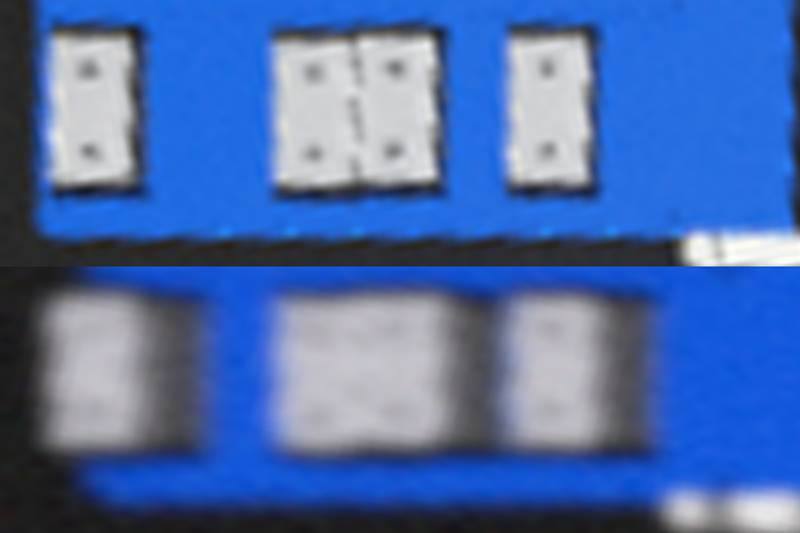

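The knocked carriage still lies flat and square in its own row, with centres about 32 mm apart so there is a small gap to its neighbour. That is acceptable, so I'll leave it. Next is the bar.

Call:
{"method": "arm_command", "body": {"travel": [[0, -0.178, 0], [0, -0.178, 0], [0, -0.178, 0], [0, -0.178, -0.08], [0, -0.178, -0.13], [0, -0.178, -0.178], [0, -0.178, -0.178], [0, -0.178, -0.178]], "delta_rot": [[0, 0, 0], [0, 0, 0], [0, 0, 0], [0, 0, 0], [0, 0, 0], [0, 0, 0], [0, 0, 0], [0, 0, 0]]}}

```text
time_s: 29.92
tcp_pos: [0.482, -0.4055, 0.0235]
eef_rot: [180.0, -0.0, -2.4]
contact_force: [0.5, 0.4, 0.3]
gripper_width: 0.0404
gripper_force: 0.0
```

Call:
{"method": "arm_command", "body": {"travel": [[0, 0, 0], [0, 0, 0], [0, 0, 0], [0, 0, 0], [0, 0, 0], [0, 0, 0.08], [0, 0, 0.156], [0, 0, 0.156]], "delta_rot": [[0, 0, 0], [0, 0, 0], [0, 0, 0], [0, 0, 0], [0, 0, 0], [0, 0, 0], [0, 0, 0], [0, 0, 0]], "grip": 0.0, "newtons": 40}}

```text
time_s: 30.92
tcp_pos: [0.4831, -0.4069, 0.1035]
eef_rot: [179.9, -0.3, -2.5]
contact_force: [0.9, 1.7, -1.8]
gripper_width: 0.0154
gripper_force: 40.0
```

Call:
{"method": "arm_command", "body": {"travel": [[0.089, 0.98, 0], [0.089, 0.98, 0], [0.089, 0.98, 0], [0.089, 0.98, 0], [0.089, 0.98, 0], [0.089, 0.98, 0], [0.089, 0.98, 0], [0.089, 0.98, 0], [0.089, 0.98, 0], [0.089, 0.98, 0], [0.089, 0.98, -0.05], [0.089, 0.98, -0.05], [0.089, 0.98, -0.05]], "delta_rot": [[0, 0, -0.069], [0, 0, -0.069], [0, 0, -0.069], [0, 0, -0.069], [0, 0, -0.069], [0, 0, -0.069], [0, 0, -0.069], [0, 0, -0.069], [0, 0, -0.069], [0, 0, -0.069], [0, 0, -0.069], [0, 0, -0.069], [0, 0, -0.069]]}}

```text
time_s: 32.55
tcp_pos: [0.526, 0.083, 0.0758]
eef_rot: [180.0, 0.0, -8.8]
contact_force: [0.1, 0.0, -1.2]
gripper_width: 0.0156
gripper_force: 40.0
```

Run:
```python
from h import *
s=viewer.capture("side"); t=viewer.capture("top")
st=r.get_state();print(st["tcp_pos"],st["eef_rot"],st["gripper_width"])
def cr(c,P,w,h): 
    u,v=proj(c,P)[0].astype(int); return cv2.resize(c["img"][max(v-h,0):v+h,max(0,u-w):u+w,::-1],(400,600),interpolation=cv2.INTER_CUBIC)
cv2.imwrite("pics/e.png",np.hstack([cr(t,[.53,.10,0],35,52),cr(s,[.53,.0835,0.04],50,75)]))
```

```text
[0.52640378 0.08351752 0.07630694] [-1.79971346e+02 -4.99432709e-02 -8.73440239e+00] 0.015325927971857002
```

View pics/e.png

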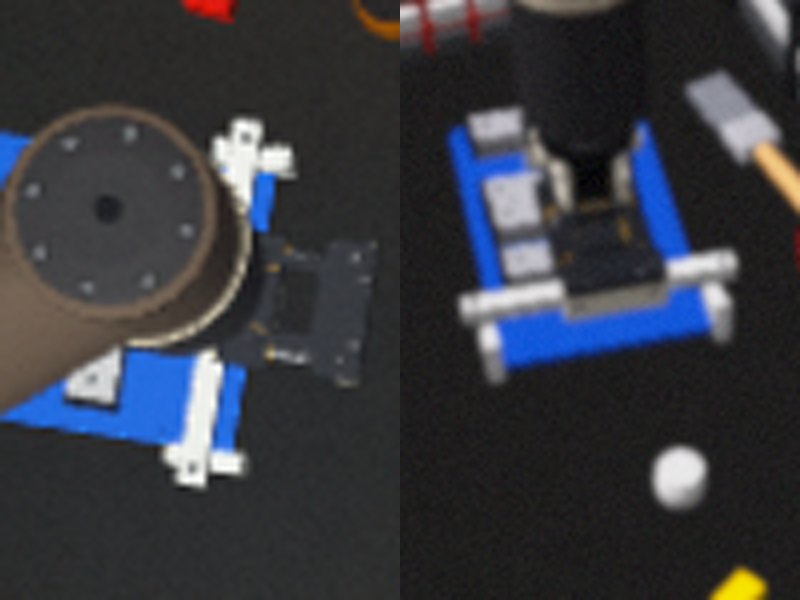

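The bar hangs over both uprights in both views. In the top view it looks slightly left of their centres, so I'll check this quantitatively.

Run:
```python
from h import *
t=viewer.capture("top"); sd=viewer.capture("side")
a=np.radians(-8.6)
def prect(c,z,x0,s=.00025):
    py=np.arange(-.08,-.18,-s);px=np.arange(x0+.0375,x0-.0375,-s);Y,X=np.meshgrid(py,px)
    wx=.546+np.cos(a)*X-np.sin(a)*Y; wy=.212+np.sin(a)*X+np.cos(a)*Y
    uv=proj(c,np.stack([wx,wy,np.full_like(X,z)],-1)).astype(np.float32).reshape(X.shape+(2,))
    im=cv2.remap(c["img"],uv[...,0],uv[...,1],cv2.INTER_CUBIC)[:,:,::-1].copy()
    cv2.line(im,(200,0),(200,299),(0,0,255),1)
    for d in(8,-8): cv2.line(im,(200+4*d,0),(200+4*d,299),(0,255,0),1)
    for q in (94,-94,110,-110): 
        v=int((x0+.0375-q/1e3)/s); cv2.line(im,(0,v),(399,v),(255,0,255),1)
    return im
cv2.imwrite("pics/f.png",np.vstack([np.hstack([prect(t,z,x) for z in(.070,.042)]) for x in(.1,-.1)]))
```

```text
(no output)
```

View pics/f.png

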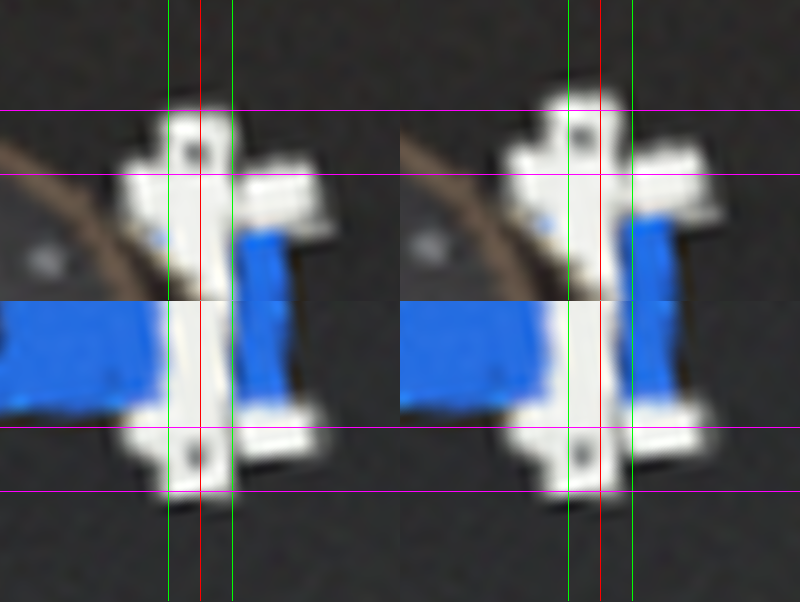

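At bar height the bar's centre line is within 1 mm of y=-130, and the uprights at their top height are centred there too. I'll lower it.

Call:
{"method": "arm_command", "body": {"travel": [[0, 0, -0.02], [0, 0, -0.035], [0, 0, -0.048], [0, 0, -0.049], [0, 0, -0.049]], "delta_rot": [[0, 0, 0], [0, 0, 0], [0, 0, 0], [0, 0, 0], [0, 0, 0]]}}

```text
time_s: 33.38
tcp_pos: [0.5257, 0.0838, 0.0509]
eef_rot: [180.0, 0.0, -8.7]
contact_force: [-2.3, 0.5, 3.3]
gripper_width: 0.0153
gripper_force: 40.0
```

Call:
{"method": "arm_command", "body": {"travel": [[0, 0, 0], [0, 0, 0], [0, 0, 0], [0, 0, 0.06], [0, 0, 0.14], [0, 0, 0.25], [0, -0.6, 0.25], [0, -0.6, 0.25], [0, -0.6, 0.25], [0, -0.6, 0.25], [0, -0.6, 0.25], [0, -0.6, 0.25], [0, -0.6, 0.25], [0, -0.6, 0.25]], "delta_rot": [[0, 0, 0], [0, 0, 0], [0, 0, 0], [0, 0, 0], [0, 0, 0], [0, 0, 0], [0, 0, 0], [0, 0, 0], [0, 0, 0], [0, 0, 0], [0, 0, 0], [0, 0, 0], [0, 0, 0], [0, 0, 0]], "grip": 0.4}}

```text
time_s: 35.12
tcp_pos: [0.5261, -0.2151, 0.1761]
eef_rot: [-180.0, -0.0, -8.6]
contact_force: [-0.1, -0.5, 0.1]
gripper_width: 0.0352
gripper_force: 0.0
```

Call:
{"method": "arm_command", "body": {"travel": [[0, -0.7, 0.1], [0, -0.7, 0.1], [0, -0.7, 0.1], [0, -0.7, 0.1], [0, -0.7, 0.1], [0, -0.7, 0.1], [0, -0.7, 0.1]], "delta_rot": [[0, 0, 0], [0, 0, 0], [0, 0, 0], [0, 0, 0], [0, 0, 0], [0, 0, 0], [0, 0, 0]]}}

```text
time_s: 36.0
tcp_pos: [0.5261, -0.5677, 0.2252]
eef_rot: [180.0, 0.0, -8.8]
contact_force: [-0.3, 1.4, -0.6]
gripper_width: 0.0351
gripper_force: 0.0
```

Run:
```python
from h import *
s=viewer.capture("side"); t=viewer.capture("top")
def cr(c,P,w,h): 
    u,v=proj(c,P)[0].astype(int); return cv2.resize(c["img"][max(v-h,0):v+h,max(0,u-w):u+w,::-1],(400,400),interpolation=cv2.INTER_CUBIC)
cv2.imwrite("pics/g.png",np.hstack([cr(t,[.55,.15,0],60,60),cr(s,[.55,.15,0.0],70,70)]))
print(fit([t],.5266,.0835,-8.6,bar(.028),pad=2))
```

```text
(0.525, 0.0853, -8.6, 84.7)
```

View pics/g.png

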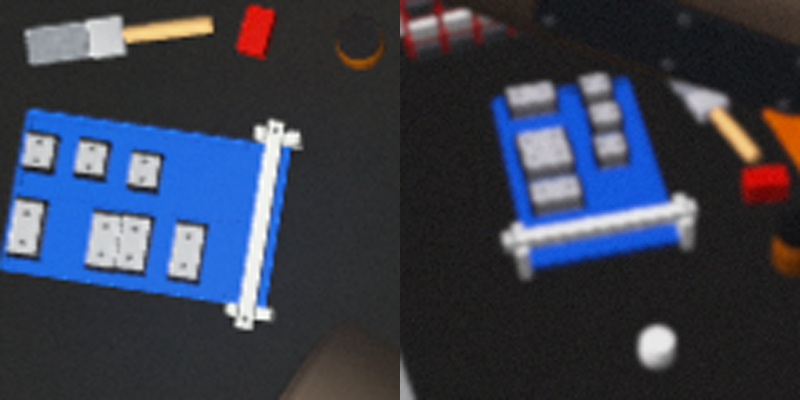

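The bar sits in both notches, at (270,222) in the top crop and (598,225) in the side crop. All five carriages lie in their own rows, so I'm handing in.

```bash
python3 -c "
from plant import close_job
print(close_job())"
```

```text
the job is handed in; nothing more can be done
None
```

The job is handed in: three long and two short carriages lie flat and square in their own rows, and the bar rests in both notches; one long carriage was knocked about 25 mm along its row after placing, and I left it there.

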